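# Hang a filter cassette in the bench press and wind the star wheel until it is nipped

## Task

Take the filter cassette (the framed mesh plate with black gaskets and the wider tab) out of the drain rack and hang it by its ears on the two rails of the small filter press, upright between the two plates, and let go of it. Then wind the star wheel clockwise, by pushing its spokes round one after another, until the screw bites and the cassette is firmly nipped between the plates; stop there, going by feel, without forcing the wheel or crushing the gaskets, and take the gripper away. Leave the blanking plate, the bottle and the beaker where they stand.

Things in the scene. Friction and masses are not known exactly. Their poses are not given: they have to be found in the camera images.
- press: Small bench filter press, fixed: aluminium base 164 x 156 mm, two upright bridges joined by two round steel rails. Origin on the table below the hang point; x runs along the rails from the star wheel (robot's end) to the hose barbs, z up. Rails: 14 mm thick, at y = +-58 mm, tops at z = 112 mm. On them stand two grey plates; bridges and plates end at z = 128 mm.
- hang_point (a point): Where cassette_tab comes to lie when the cassette hangs mid-gap: 160 mm above the press's origin, same axes. The face of the pressure plate is at x = -18 mm from here when the wheel angle is 0 (at the start -18 to -13.6), that of the fixed head plate at +13 to +17.5 mm, wherever its lock nuts were left (no reading of it). The hung cassette has 5 mm of play either way across the rails.
- cassette: Filter cassette, loose, 0.4 kg, upright in a steel drain rack: white frame 90 wide (y), 90 high, 14 thick (x), 20 over the black gaskets, mesh window; same both ways round. Origin: middle of its underside. Ears reach y = +-79 mm, undersides at z = 72; at their ends lips 9 mm wide hang 13 mm lower, outside the rails. The rack guides its lower 40 mm with 1.8 mm play: lift straight up over 60 mm.
- cassette_tab (a point): The point to grasp: centre of the cassette's tab, 120 mm above its origin. The tab is 52 mm wide (y), 12 mm thick (x, grasp across this), and rises from z = 90 to 140 mm.
- blank_tab (a point): Centre of the tab of the blanking plate in the rack's other slot, 76 mm from the cassette along its x: same outline, 14 mm thick, no gaskets or mesh, tab only 28 mm wide. Not needed now; it stays there.
- wheel_hub (a point): Point on the screw's axis (parallel to the press's x, 90 mm above the table) in the plane of the star wheel's four spokes, which faces the robot. Spokes: steel rods 9 mm thick, 90 degrees apart, with black balls of 22 mm centred 66 mm from the axis. The wheel travels along +x as it is wound in; for 30 mm behind and any way before the spokes there is free room.
- star_wheel (a joint): Wheel angle, rad; at 0 (and each quarter turn) a spoke points straight up. Grows clockwise seen from the robot (top spoke to the press's -y), closing the gap 2.8 mm per rad, some 2.5 to 6 rad in all. It stays where left. Torque 0.42 N m (6.4 N at a ball) while free; once the cassette is caught it climbs 0.08 N m per 0.1 rad (disc springs): 0.56 clamps just enough (50 N), 0.7 is right, 0.98 (200 N) crushes.
- reagent_bottle_1: White bottle with a blue cap, 66 mm diameter, 135 mm high, standing at the back beside the press. Origin: centre of its underside. Leave it alone.
- beaker: Small white beaker, 56 mm diameter, 69 mm high, standing to the right of the press. Origin: centre of its underside. Leave it alone.
There are look-alikes about, which are no part of the job. What is shaped like the cassette but red is not meant.

How it is judged (in metres and radians):
On the way, in this order (a step that is already met when the one before it is completed fails the run):
1. the cassette hangs upright by its ears on the rails between the plates, let go (horizontal distance between cassette_tab and hang_point below 0.013 m and z of cassette_tab in the frame of hang_point between -0.005 and 0.005 m and angle between cassette's own z axis and vertical below 0.1 rad and angle between the x axis of cassette and the x axis of press, either way round below 0.12 rad and contact force between the fingers and cassette below 0.2 N), for 0.2 s.
2. the star wheel has been wound until the cassette is clamped with at least 50 N (horizontal distance between cassette_tab and hang_point below 0.013 m and z of cassette_tab in the frame of hang_point between -0.005 and 0.005 m and angle between cassette's own z axis and vertical below 0.1 rad and angle between the x axis of cassette and the x axis of press, either way round below 0.12 rad and contact force between press and cassette above 50 N), for 0.2 s.
At the end, for the whole second after the job is handed in: the cassette hangs upright on the rails (tab within 13 mm of the hang point horizontally and 5 mm in height, tilt under 0.1 rad, in line with the press within 0.12 rad), the press clamps it with more than 50 N, and the star wheel is at rest (all of step 2 and velocity of joint star_wheel between -0.05 and 0.05 rad/s); the robot touches nothing.
It fails at once if the gaskets are crushed: the press bears on the cassette with over 200 N (contact force between press and cassette above 200 N).
It fails at once if the wheel or press is forced: the fingers bear on it with over 40 N (contact force between the fingers and press above 40 N).
It fails at once if the blanking plate, the bottle or the beaker is moved by over 30 mm (distance of any of blank_tab, reagent_bottle_1, beaker from where it was at the start of the episode above 0.03 m).
It also fails if it takes over 72 s, if anything falls off the work surface, if the arm or the gripper's body presses on something with over 40 N, if the wrist force passes 120 N, or if a joint passes its speed limit or range.

## Robot

A 6-joint arm with a two-finger parallel gripper is mounted at the origin on a cart in front of the work surface, level with it; the furniture and walls round the work are solid. World frame = base frame: x ahead of the robot, y to its left, z up, the work surface at z = 0. Lengths are in m, angles in degrees, forces in N, time in s.
With the tool pointing down it reaches from about 0.4 to 0.825 m from the base axis. Payload 7 kg.
Tool frame: the origin (TCP) lies on the centre line of the jaws, within the pads' length; the fingertips stand 14 mm ahead of it and the grasp point (between the pads) lies 5 mm behind it; z points along the fingers, x is the direction in which the jaws open and shut, and the axes are right-handed (so a half turn about z gives the same grasp; the last joint's range is limited). The gripper opens to 88 mm and grips with 3 to 60 N. Pads are 19 mm wide; open, the fingers measure 130 mm over their backs; the gripper's body (78 mm by 193 mm) begins 47 mm behind the grasp point.
Start: joints at [89.215, 20.546, 0.682, 0, -70.136, -16.507], TCP at [0.201, 0.644, 0.241] pointing down, gripper open.
Joint ranges: [-176.03, 176.03], [-82.01, 121.73], [-58.28, 71.71], [-173.87, 95.51], [-174.79, -0.11], [-173.66, 173.66]. Speed limits (degrees/s): [136.94, 136.94, 172.46, 180, 180, 180].

## Interface

Orientations are given as [roll, pitch, yaw] about the fixed x, y, z axes, in that order (R = Rz(yaw) Ry(pitch) Rx(roll)).
In Python, from plant import * gives the robot as it stands.
- The arm moves only by the shell command python3 -m handwheel 'ROWS' [OPENING]. ROWS is JSON, a list of rows, each a list of 2 entries, a list of its own where there are three numbers: the shift along the tool's x, y, z each as a share of 0.2 m, from -1 to 1, then the turn, a rotation vector about the tool's x, y, z each as a share of 360 degrees, from -1 to 1. In form: [[[tx, ty, tz], [ax, ay, az]], ...]. A call has 1 to 5 rows; each row is the pose to reach, as a shift and turn from the pose commanded when the call began, along the tool's axes at that moment, turning the shorter way round; what a row does not reach only later rows make up. A row lasts 1/12 s, in which the tool goes at most 41.7 mm and 7.16 degrees, less where a joint would pass 70% of its speed; a pose out of reach is approached as far as the arm can. A call with a number of a shift or a turn outside -1 to 1 is refused whole. A call with a gripper value outside its range is refused whole. OPENING is the closure, from -1 (fully open) to 1 (shut), set as the call begins (- or left out, the last holds). The fingers move at their own pace and stop on an object; the grip force is fixed at half the most. Time passes only in rows, so rows that repeat a pose let the fingers close. It gives the time, the measured TCP pose, the force and the opening at its end, in the units of the state.
- get_obs(): the state, without advancing time (a new reading comes with each control period).
- snapshot(name): name is "scene" or "top" or "wrist"; returns a dict with "color" (420x560x3 uint8, red, green, blue), "z_map" (420x560 float32, m along the optical axis (not along the pixel's ray), 0 where there is no reading), "intrinsics" (3x3 intrinsics, pixels), "rvec" (rotation vector, rad) and "tvec" (3), from world to camera coordinates, as OpenCV has them. Camera axes: x right, y down, z forward; pixel columns grow to the right and rows downward; lengths in m; the calibration is good to about 2 mm. A picture is of the moment at which its call begins.
- close_job(): hands the job in, once; it reports no verdict.
The state is a dict: "clock": time; "joint_pos": joint angles; "qvel": joint speeds; "tau": joint torques, N m; "tool_pos": TCP position; "orientation": TCP orientation; "force": force on the tool from outside, world axes, zero at the start; "moment": the same for the moment, N m; "opening": finger opening in m.
Only numpy, scipy, OpenCV 4.12 (cv2) and the standard library are available. Lean on these libraries where they do the work, as an engineer would, in place of code of your own. Each camera call takes 0.05 s, during which the arm holds its last target. There are 200 camera calls.

## Working session

There is one attempt and no reset: what is moved stays moved. The work goes in short steps, Python scripts to look and compute and a shell command to move; the robot and the scene stay as the last step left them, time stands still between calls to the robot, and variables do not carry over. Pictures are saved under pics/ and viewed, about 8 in all and at most 12, crops included, and the job is handed in when it is done.

```bash
ls; mkdir -p pics
cat > h.py <<'E'
from plant import *
import numpy as np, cv2
from scipy.spatial.transform import Rotation as Ro
def save(n,f):
    s=snapshot(n); cv2.imwrite(f'pics/{f}.png',s['color'][:,:,::-1]); np.savez(f'pics/{f}.npz',**s); return s
def load(f): return dict(np.load(f'pics/{f}.npz'))
def cam(s):
    R=cv2.Rodrigues(np.array(s['rvec'],float))[0]; t=np.array(s['tvec'],float).ravel(); return R,t
def world(s):
    R,t=cam(s);K=s['intrinsics'];z=s['z_map'];v,u=np.mgrid[:z.shape[0],:z.shape[1]]
    P=np.stack([(u-K[0,2])/K[0,0]*z,(v-K[1,2])/K[1,1]*z,z],-1)
    return (P-t)@R
def proj(s,p):
    R,t=cam(s);return cv2.projectPoints(np.array(p,float).reshape(-1,3),R,t,np.array(s['intrinsics']),None)[0].reshape(-1,2)
def ray(s,uv,h):
    R,t=cam(s);K=s['intrinsics'];d=R.T@np.linalg.inv(K)@np.array([uv[0],uv[1],1.]);c=-R.T@t
    return c+d*(h-c[2])/d[2]
E
python3 - <<'E'
from h import *
print(get_obs())
a=save('scene','s0');b=save('top','t0')
im=np.hstack([cv2.resize(x['color'],(560,420)) for x in(a,b)])
for x in(a,b):
    R,t=cam(x);print(-R.T@t,R[2])
cv2.imwrite('pics/both.png',np.vstack([a['color'],b['color']])[:,:,::-1])
E
```

```text
pics
{'clock': 0.0, 'joint_pos': array([ 8.92133149e+01,  2.05896261e+01,  6.34819541e-01, -1.97708213e-02,
       -7.01336237e+01, -1.65071094e+01]), 'qvel': array([ 0.04397487,  0.00012027,  0.01129468,  0.09141077, -0.03971703,
        0.04648349]), 'tau': array([ 8.45148634e-05, -5.82722747e+01,  2.93042600e+01,  6.99670047e+00,
        6.81356833e-03, -1.50049505e-04]), 'tool_pos': array([0.20054351, 0.64405525, 0.23965211]), 'orientation': array([-1.79992692e+02, -9.00668653e-02, -1.07300533e+02]), 'force': array([ 0.27907398, -0.55521027,  0.4652426 ]), 'moment': array([ 0.02269556, -0.01365824,  0.00915274]), 'opening': 0.08798808719469567}
[-0.33392635 -0.84854422  0.82635519] [ 0.5625418   0.68946391 -0.4562743 ]
[0.45676974 0.21497    1.23275139] [ 0.10218303 -0.00586654 -0.99474832]
```

View pics/s0.png

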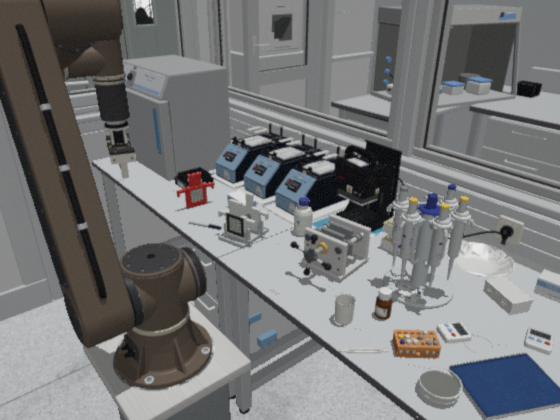

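View pics/t0.png

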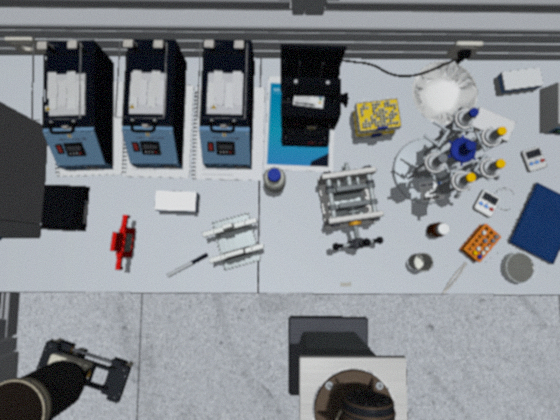

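The scene and top views show the press (top px 350,195), star wheel at (357,243), the drain rack with two plates at (235,240), a red look-alike at (122,243), the bottle at (274,180) and the beaker at (420,262). Next: enlarged crops, plus point clouds.

Run:
```python
from h import *
a=load('s0');b=load('t0')
c1=cv2.resize(a['color'][180:285,195:385],None,fx=4,fy=4,interpolation=cv2.INTER_CUBIC)
c2=cv2.resize(b['color'][155:280,190:400],(760,452),interpolation=cv2.INTER_CUBIC)
cv2.imwrite('pics/c1.png',c1[:,:,::-1]);cv2.imwrite('pics/c2.png',c2[:,:,::-1])
W=world(b)
for uv in [(235,240),(222,224),(240,255),(350,195),(357,243),(274,178),(420,262)]:
    print(uv,W[uv[1],uv[0]].round(3))
```

```text
(235, 240) [0.496 0.356 0.006]
(222, 224) [0.544 0.395 0.013]
(240, 255) [0.451 0.33  0.097]
(350, 195) [0.635 0.006 0.019]
(357, 243) [0.487 0.003 0.108]
(274, 178) [0.665 0.236 0.131]
(420, 262) [ 0.433 -0.21  -0.001]
```

View pics/c1.png

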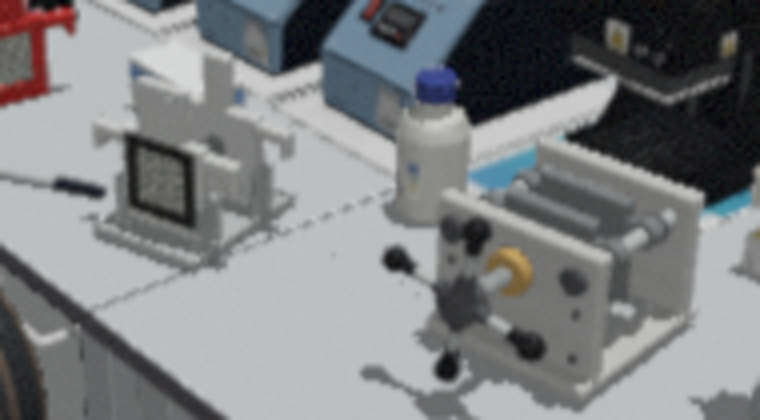

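View pics/c2.png

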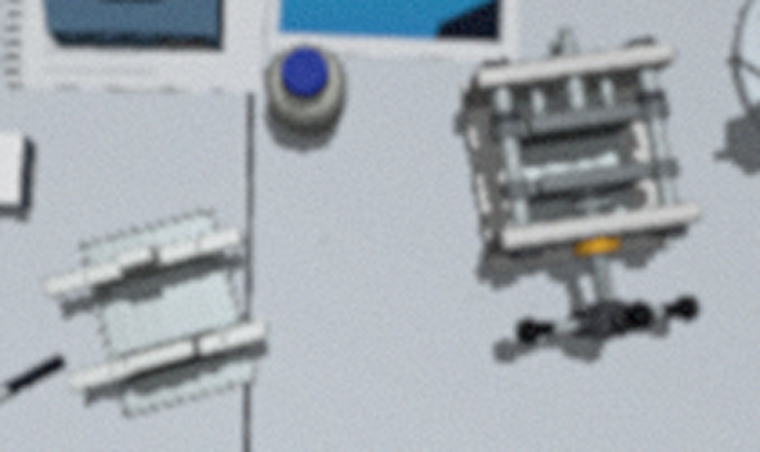

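Two candidates stand in the rack. The front plate (scene crop 160,170; top crop 170,355) has mesh, black gaskets and the wide tab, so it is the cassette. The rear plate (crop 215,110) is plain with a narrow tab, so it is the blank. The red one at (195,190) is a look-alike. Now I fit poses from depth.

Run:
```python
from h import *
b=load('t0');a=load('s0');W=world(b)
def rect(m,name):
    m8=m.astype(np.uint8);n,l,st,_=cv2.connectedComponentsWithStats(m8)
    for i in range(1,n):
        if st[i,4]<12: continue
        P=W[l==i]; r=cv2.minAreaRect(P[:,:2].astype(np.float32)*1000)
        print(name,st[i],'c',np.array(r[0]).round(1),'s',np.array(r[1]).round(1),'ang',round(r[2],1),'z',np.median(P[:,2]).round(4),P[:,2].max().round(3),'mean',P.mean(0).round(4))
x,y,z=W[...,0],W[...,1],W[...,2]
rk=(x>.42)&(x<.62)&(y>.25)&(y<.48)
rect(rk&(z>.118),'tabs'); rect(rk&(z>.07)&(z<.118),'ears')
pr=(x>.44)&(x<.76)&(y>-.12)&(y<.12)
rect(pr&(z>.118)&(z<.14),'press top'); rect(pr&(z>.102)&(z<.118),'rails')
rect(pr&(x<.53)&(z>.06),'wheel')
# black balls
for s,roi,nm in((b,(slice(225,260),slice(325,390)),'t'),(a,(slice(225,285),slice(285,345)),'s')):
    w=world(s);m=np.zeros(s['z_map'].shape,np.uint8);m[roi]=s['color'].max(2)[roi]<60
    n,l,st,c=cv2.connectedComponentsWithStats(m)
    for i in range(1,n):
        if st[i,4]>6: print(nm,st[i],c[i].round(1),np.median(w[l==i],0).round(3))
```

```text
tabs [221 223  12   7  59] c [529.1 363.3] s [12.  27.5] ang 15.3 z 0.1506 0.156 mean [0.5286 0.362  0.1475]
tabs [224 249  21   9  96] c [456.2 342.3] s [11.9 51.6] ang 15.8 z 0.1509 0.158 mean [0.4562 0.3408 0.1494]
ears [202 218  55  20 274] c [529.  363.2] s [ 14.7 157.6] ang 16.0 z 0.0982 0.117 mean [0.5283 0.3615 0.0973]
ears [209 244  55  20 241] c [456.2 342.3] s [ 19.9 157.5] ang 16.3 z 0.0984 0.117 mean [0.456  0.3387 0.0981]
press top [321 167  55  13 332] c [684.   28.9] s [ 19.9 155.5] ang 8.6 z 0.1268 0.133 mean [0.6816 0.0291 0.1266]
press top [336 183  31  10 162] c [641.4  21.4] s [15.3 86.3] ang 9.1 z 0.1268 0.132 mean [0.6406 0.022  0.1264]
press top [338 200  31   9 160] c [594.9  15.9] s [13.8 84.8] ang 8.7 z 0.1271 0.134 mean [0.5945 0.0161 0.127 ]
press top [328 211  56  13 328] c [558.1   9.8] s [ 16.2 155.1] ang 8.6 z 0.1268 0.132 mean [0.5578 0.0106 0.1266]
rails [344 163   6   8  38] c [703.8  30.8] s [22.7 13.9] ang 0.9 z 0.1101 0.115 mean [0.703  0.0321 0.1099]
rails [363 166   8   2  12] c [703.  -25.8] s [ 3.9 19.3] ang 0.5 z 0.1138 0.118 mean [ 0.7034 
[... 1132 characters left out ...]
  51  23 396] c [5.006e+02 4.000e-01] s [ 59.6 147.4] ang 3.6 z 0.1016 0.167 mean [0.4902 0.002  0.1077]
t [358 239  12   8  69] [363.5 242.8] [ 0.486 -0.007  0.159]
t [374 238   8   5  27] [378. 240.] [ 0.496 -0.062  0.087]
t [350 240   6   8  23] [353.  244.3] [0.481 0.011 0.101]
t [334 244   8   6  30] [336.6 246.3] [0.478 0.062 0.11 ]
s [306 235  12   9  63] [311.8 238.3] [ 0.484 -0.016  0.152]
s [291 243   7   5  23] [293.9 244.9] [0.471 0.054 0.105]
s [335 248   6   5  18] [337.4 250.2] [ 0.549 -0.053  0.107]
s [305 250   9  12  76] [309.2 255.8] [ 0.474 -0.012  0.097]
s [322 263   9   7  43] [326.4 265.9] [ 0.489 -0.071  0.084]
s [304 268   5   7  26] [306.3 271.2] [0.479 0.002 0.032]
```

```bash
cat > go.py <<'E'
# python3 go.py x y z yaw [tilt-rpy as R string]: print shares for target pose (tool down) from measured pose
import sys
from h import *
o=get_obs();p=np.array(o['tool_pos']);R=Ro.from_euler('xyz',o['orientation'],degrees=True)
a=[float(v) for v in sys.argv[1:]]
rpy=[180,0,a[3]] if len(a)==4 else a[3:6]
T=Ro.from_euler('xyz',rpy,degrees=True)
print('t',o['clock'],'pos',p.round(4),'rpy',np.round(o['orientation'],2),'F',np.round(o['force'],1),'open',round(o['opening'],4))
print('shift',(R.inv().apply(np.array(a[:3])-p)/.2).round(4),'turn',((R.inv()*T).as_rotvec(degrees=True)/360).round(4))
E
python3 go.py .328 .493 .24 -136; python3 go.py .456 .342 .24 -164
```

```text
t 0.1 pos [0.2005 0.6441 0.2397] rpy [-1.7999e+02 -9.0000e-02 -1.0730e+02] F [-0.1 -1.  -0.3] open 0.0875
shift [ 5.318e-01 -8.331e-01 -6.000e-04] turn [-0.0001 -0.0002  0.0797]
t 0.1 pos [0.2005 0.6441 0.2397] rpy [-1.7999e+02 -9.0000e-02 -1.0730e+02] F [-0.1 -1.  -0.3] open 0.0875
shift [ 1.0624e+00 -1.6686e+00  4.0000e-04] turn [-1.000e-04 -2.000e-04  1.575e-01]
```

```bash
python3 -m handwheel '[[[0.1,-0.16,0],[0,0,0.016]],[[0.3,-0.45,0],[0,0,0.035]],[[0.42,-0.65,0],[0,0,0.055]],[[0.53,-0.83,0],[0,0,0.075]],[[0.53,-0.83,0],[0,0,0.079]]]' -0.2;python3 go.py .456 .342 .24 -164
```

```text
clock: 0.52
tool_pos: [0.3286, 0.4915, 0.2403]
orientation: [-180.0, -0.0, -136.2]
force: [0.5, -0.1, 0.6]
opening: 0.0598
t 0.5167 pos [0.3286 0.4915 0.2403] rpy [-1.7998e+02 -5.0000e-02 -1.3617e+02] F [ 0.5 -0.1  0.6] open 0.0598
shift [ 0.0582 -0.9803  0.0018] turn [-0.0001 -0.0001  0.0773]
```

```bash
python3 -m handwheel '[[[0.01,-0.2,0],[0,0,0.016]],[[0.03,-0.4,0],[0,0,0.035]],[[0.04,-0.6,0],[0,0,0.055]],[[0.058,-0.8,0],[0,0,0.077]],[[0.058,-0.98,0],[0,0,0.077]]]'
python3 -m handwheel '[[[0,0,0],[0,0,0]]]'
python3 - <<'E'
from h import *
s=save('wrist','w1');W=world(s);R,t=cam(s);print(-R.T@t,R[2])
z=W[...,2];m=((z>.142)&(z<.165)).astype(np.uint8)
n,l,st,c=cv2.connectedComponentsWithStats(m)
for i in range(1,n):
    if st[i,4]>100:
        P=W[l==i];r=cv2.minAreaRect(P[:,:2].astype(np.float32)*1000);print(st[i],r,np.median(P,0).round(4))
E
python3 go.py .456 .342 .125 -164
```

```text
clock: 0.93
tool_pos: [0.4568, 0.3431, 0.2405]
orientation: [-180.0, -0.0, -163.9]
force: [0.2, 0.7, 0.4]
opening: 0.0528
clock: 1.02
tool_pos: [0.4588, 0.3411, 0.2403]
orientation: [-179.9, -0.0, -163.8]
force: [-1.3, 0.1, -0.2]
opening: 0.0523
[0.48115892 0.26620403 0.38531552] [-0.08061738  0.27561462 -0.95788173]
[273 184  15  62 916] ((457.60321044921875, 341.9990234375), (11.914101600646973, 51.741790771484375), 16.092727661132812) [0.4582 0.3403 0.1525]
[180 197  20  35 580] ((530.325927734375, 362.6336975097656), (12.08590030670166, 27.455768585205078), 16.724468231201172) [0.5295 0.3611 0.1523]
t 1.0667 pos [0.4577 0.3428 0.2402] rpy [-1.7997e+02 -3.0000e-02 -1.6371e+02] F [-1.  -0.5 -0.8] open 0.0526
shift [ 0.0091 -0.0013  0.5762] turn [-0.0001 -0.0001  0.0008]
```

View pics/w1.png

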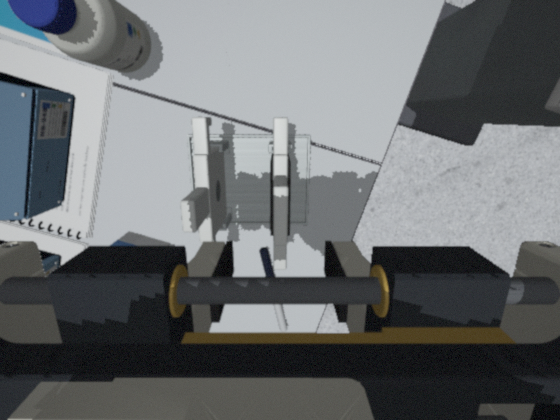

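The wrist view shows the cassette (gaskets at 281,190, 52 mm tab) centred between the fingers, with the blank at (205,180) clear of them. Descend, then close.

```bash
python3 -m handwheel '[[[0,0,0.1],[0,0,0]],[[0,0,0.25],[0,0,0]],[[0,0,0.4],[0,0,0]],[[0,0,0.52],[0,0,0]],[[0,0,0.575],[0,0,0]]]' 
python3 -m handwheel '[[[0,0,0],[0,0,0]],[[0,0,0],[0,0,0]],[[0,0,0],[0,0,0]],[[0,0,0],[0,0,0]],[[0,0,0],[0,0,0]]]' 1
python3 go.py .457 .342 .275 -164
```

```text
clock: 1.48
tool_pos: [0.4543, 0.3444, 0.122]
orientation: [-179.9, -0.2, -163.4]
force: [-1.2, 0.5, -0.2]
opening: 0.0528
clock: 1.9
tool_pos: [0.4566, 0.3462, 0.1271]
orientation: [179.9, 0.1, -163.4]
force: [-0.4, 0.2, 0.4]
opening: 0.0248
t 1.9 pos [0.4566 0.3462 0.1271] rpy [ 1.7991e+02  1.2000e-01 -1.6344e+02] F [-0.4  0.2  0.4] open 0.0248
shift [ 0.0026 -0.0196 -0.7398] turn [0.0002 0.0003 0.0016]
```

```bash
python3 -m handwheel '[[[0,0,0],[0,0,0]],[[0,0,0],[0,0,0]],[[0,0,0],[0,0,0]],[[0,0,0],[0,0,0]],[[0,0,0],[0,0,0]]]' 1
python3 -m handwheel '[[[0,0,-0.03],[0,0,0]],[[0,0,-0.1],[0,0,0]],[[0,0,-0.2],[0,0,0]],[[0,0,-0.3],[0,0,0]],[[0,0,-0.4],[0,0,0]]]'
python3 -m handwheel '[[[0,0,-0.1],[0,0,0]],[[0,0,-0.2],[0,0,0]],[[0,0,-0.3],[0,0,0]],[[0,0,-0.37],[0,0,0]],[[0,0,-0.37],[0,0,0]]]'
python3 go.py .619 .019 .275 -171.4;python3 go.py .538 .18 .275 -167.7
```

```text
clock: 2.32
tool_pos: [0.4563, 0.3457, 0.1263]
orientation: [180.0, 0.0, -163.4]
force: [-1.8, -0.7, 6.7]
opening: 0.0116
clock: 2.73
tool_pos: [0.4556, 0.3448, 0.2057]
orientation: [-179.9, -0.1, -163.5]
force: [2.3, 0.3, -3.7]
opening: 0.0116
clock: 3.15
tool_pos: [0.4569, 0.3461, 0.2825]
orientation: [179.9, 0.2, -163.4]
force: [0.9, 0.1, -3.3]
opening: 0.0121
t 3.15 pos [0.4569 0.3461 0.2825] rpy [ 179.88    0.21 -163.44] F [ 0.9  0.1 -3.3] open 0.0121
shift [-0.3105 -1.7988  0.0349] turn [0.0004 0.0006 0.0221]
t 3.15 pos [0.4569 0.3461 0.2825] rpy [ 179.88    0.21 -163.44] F [ 0.9  0.1 -3.3] open 0.0121
shift [-0.1517 -0.9117  0.0362] turn [0.0004 0.0006 0.0118]
```

```bash
python3 -m handwheel '[[[-0.01,-0.08,0],[0,0,0]],[[-0.04,-0.25,0],[0,0,0.004]],[[-0.08,-0.45,0],[0,0,0.008]],[[-0.11,-0.65,0],[0,0,0.011]],[[-0.15,-0.85,0],[0,0,0.011]]]'
python3 -m handwheel '[[[-0.03,-0.2,0],[0,0,0.004]],[[-0.06,-0.4,0],[0,0,0.007]],[[-0.09,-0.6,0],[0,0,0.01]],[[-0.13,-0.75,0],[0,0,0.01]],[[-0.14,-0.83,0],[0,0,0.01]]]'
python3 -m handwheel '[[[0,0,0],[0,0,0]],[[0,0,0],[0,0,0]]]'
python3 go.py .619 .019 .275 -171.4
python3 - <<'E'
from h import *
o=get_obs();b=save('top','t1');s=save('wrist','w2');print(o['tool_pos'].round(4),get_obs()['tool_pos'].round(4))
for q,nm in((b,'top'),(s,'wrist')):
    W=world(q);x,y,z=W[...,0],W[...,1],W[...,2]
    m=((x>.53)&(x<.7)&(y>-.1)&(y<.14)&(z>.118)&(z<.24))
    for nm2,mm in(('plates',m&(z<.135)),('mid',m&(z>.135)&(z<.24))):
      n,l,st,c=cv2.connectedComponentsWithStats(mm.astype(np.uint8))
      for i in range(1,n):
        if st[i,4]>60:
            P=W[l==i];r=cv2.minAreaRect(P[:,:2].astype(np.float32)*1000);print(nm,nm2,st[i],np.round(r[0],1),np.round(r[1],1),round(r[2],1),np.median(P,0).round(4))
E
```

```text
clock: 3.57
tool_pos: [0.5327, 0.1893, 0.2779]
orientation: [-180.0, -0.1, -167.4]
force: [0.1, 0.7, -3.9]
opening: 0.0123
clock: 3.98
tool_pos: [0.5971, 0.0318, 0.2775]
orientation: [-180.0, -0.2, -171.2]
force: [-0.1, 0.8, -3.0]
opening: 0.0117
clock: 4.15
tool_pos: [0.5962, 0.0339, 0.2776]
orientation: [180.0, -0.2, -171.2]
force: [-0.1, 0.2, -3.3]
opening: 0.012
t 4.15 pos [0.5962 0.0339 0.2776] rpy [ 180.     -0.18 -171.16] F [-0.1  0.2 -3.3] open 0.012
shift [-0.1011 -0.0914  0.0125] turn [ 0.     -0.0005  0.0007]
[0.5962 0.0339 0.2776] [0.5962 0.0354 0.2784]
top plates [361 212  17   8  95] [563.4 -27.9] [17.4 44.2] 5.2 [ 0.5638 -0.0277  0.1267]
top plates [336 215  17   9  82] [551.3  41.7] [15.4 47. ] 15.1 [0.5522 0.0377 0.1269]
wrist plates [ 181   93   28  153 2643] [684.5  27. ] [ 18.6 154. ] 8.3 [0.6833 0.0189 0.1283]
wrist plates [ 308   94   23  152 2454] [559.5   7.8] [ 16.3 153.2] 8.6 [ 0.5614 -0.0017  0.1283]
wrist plates [ 227  132   18   85 1239] [642.3  21.6] [14.3 85.6] 8.6 [0.6419 0.0184 0.1284]
```

View pics/w2.png

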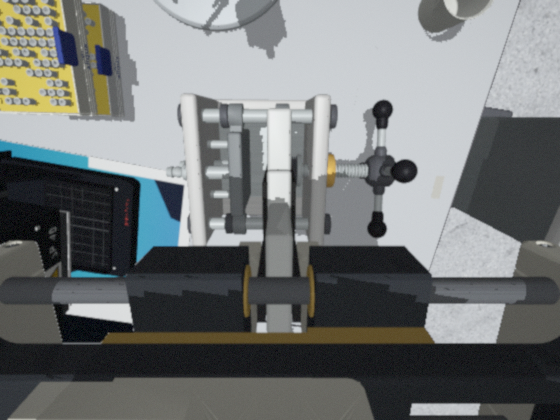

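```bash
python3 - <<'E'
from h import *
q=load('w2');W=world(q);x,y,z=W[...,0],W[...,1],W[...,2]
m=(z>.22)&(z<.262)&(y<.05)&(y>-.1)&(x>.5)&(x<.68)
n,l,st,c=cv2.connectedComponentsWithStats(m.astype(np.uint8))
i=1+np.argmax(st[1:,4]);P=W[l==i];print(st[i])
c8,s8=np.cos(np.radians(8.6)),np.sin(np.radians(8.6))
s=P[:,0]*c8+P[:,1]*s8;t=-P[:,0]*s8+P[:,1]*c8
print('ear end t',np.percentile(t,[0,.5,2]),'s',np.percentile(s,[1,50,99]),'z',np.percentile(P[:,2],[1,50,99]))
e=P[t<t.min()+.02];es=e[:,0]*c8+e[:,1]*s8;print('end s',es.min(),es.max())
p=np.array([.5963,.0344]);print('tcp s,t',p[0]*c8+p[1]*s8,-p[0]*s8+p[1]*c8)
E
python3 go.py .6183 .0216 .275 -171.4
```

```text
[ 262  108   34  133 2958]
ear end t [-0.13704935 -0.13697339 -0.1359014 ] s [0.58549312 0.59518421 0.60467654] z [0.23798539 0.25028506 0.25889281]
end s 0.5883247422075877 0.6020631943841005
tcp s,t 0.5947394458327931 -0.05515470578746699
t 4.25 pos [0.5962 0.0354 0.2784] rpy [ 1.7999e+02 -1.0000e-01 -1.7102e+02] F [-0.4  0.6 -3. ] open 0.0117
shift [-0.0984 -0.0855  0.0167] turn [ 0.     -0.0003  0.001 ]
```

```bash
python3 -m handwheel '[[[-0.05,-0.04,0],[0,0,0]],[[-0.1,-0.085,0],[0,0,0.0005]],[[-0.1,-0.085,0],[0,0,0.0005]],[[-0.1,-0.085,0],[0,0,0.0005]]]'
python3 - <<'E'
from h import *
T=[]
q=save('wrist','w3');W=world(q);x,y,z=W[...,0],W[...,1],W[...,2]
print(get_obs()['tool_pos'])
c8,s8=np.cos(np.radians(8.6)),np.sin(np.radians(8.6));s=x*c8+y*s8;t=-x*s8+y*c8
for nm,m in(('cass',(z>.225)&(z<.262)&(y<.03)&(abs(s-.614)<.025)),('fixed',(z>.12)&(z<.14)&(s>.62)&(s<.655)),('bridgeF',(z>.12)&(z<.14)&(s>.66)&(s<.70)),('press',(z>.12)&(z<.14)&(s>.57)&(s<.608)),('bridgeN',(z>.12)&(z<.14)&(s<.57)&(s>.53))):
    if m.sum(): print(nm,m.sum(),'s',np.percentile(s[m],[2,98]).round(4),'t',np.percentile(t[m],[.3,99.7]).round(4),np.median(z[m]).round(3))
E
python3 go.py .6183 .021 .1565 -171.4
```

```text
clock: 4.58
tool_pos: [0.6198, 0.0216, 0.279]
orientation: [-180.0, -0.0, -171.2]
force: [-0.1, -0.4, -4.8]
opening: 0.0121
[0.6194352  0.02172575 0.27903611]
cass 2948 s [0.6071 0.6259] t [-0.1536 -0.0772] 0.251
fixed 1003 s [0.632 0.645] t [-0.1177 -0.0333] 0.129
bridgeF 2203 s [0.6722 0.6875] t [-0.1525 -0.016 ] 0.128
press 1123 s [0.5851 0.5986] t [-0.1177 -0.0334] 0.128
bridgeN 2178 s [0.547  0.5623] t [-0.1521 -0.0163] 0.128
t 4.6333 pos [0.6194 0.0217 0.279 ] rpy [ 1.8000e+02 -5.0000e-02 -1.7119e+02] F [ 0.2  0.3 -3.7] open 0.0112
shift [ 0.0057 -0.0027  0.6127] turn [ 0.     -0.0001  0.0006]
```

```bash
python3 -m handwheel '[[[0.006,0,0.06],[0,0,0]],[[0.006,0.002,0.18],[0,0,0]],[[0.006,0.002,0.3],[0,0,0]],[[0.006,0.002,0.4],[0,0,0]],[[0.006,0.002,0.45],[0,0,0]]]'
python3 -m handwheel '[[[0,0,0.03],[0,0,0]],[[0,0,0.06],[0,0,0]],[[0,0,0.09],[0,0,0]],[[0,0,0.115],[0,0,0]],[[0,0,0.13],[0,0,0]]]'
python3 go.py .6183 .021 .1565 -171.4
```

```text
clock: 5.05
tool_pos: [0.6164, 0.0218, 0.1868]
orientation: [180.0, -0.2, -171.2]
force: [-0.4, 0.8, -4.3]
opening: 0.012
clock: 5.47
tool_pos: [0.6182, 0.0218, 0.1636]
orientation: [180.0, 0.0, -171.2]
force: [-0.4, 0.0, -3.0]
opening: 0.0119
t 5.4667 pos [0.6182 0.0218 0.1636] rpy [ 1.7999e+02  4.0000e-02 -1.7119e+02] F [-0.4  0.  -3. ] open 0.0119
shift [ 0.     -0.0041  0.0355] turn [0.     0.0001 0.0006]
```

```bash
python3 -m handwheel '[[[0,0,0.01],[0,0,0]],[[0,0,0.02],[0,0,0]],[[0,0,0.028],[0,0,0]],[[0,0,0.028],[0,0,0]]]'
python3 -m handwheel '[[[0,0,0.005],[0,0,0]],[[0,0,0.01],[0,0,0]],[[0,0,0.01],[0,0,0]]]'
```

```text
clock: 5.8
tool_pos: [0.6179, 0.0217, 0.1578]
orientation: [180.0, -0.0, -171.2]
force: [0.2, -0.1, -2.7]
opening: 0.0114
clock: 6.05
tool_pos: [0.618, 0.0217, 0.1559]
orientation: [180.0, -0.0, -171.2]
force: [-0.6, -0.3, -4.5]
opening: 0.0122
```

```bash
for k in 1 2; do python3 -m handwheel '[[[0,0,0.005],[0,0,0]],[[0,0,0.01],[0,0,0]],[[0,0,0.01],[0,0,0]]]'; done
```

```text
clock: 6.3
tool_pos: [0.6181, 0.0217, 0.1543]
orientation: [-180.0, 0.0, -171.2]
force: [-0.4, 0.1, -1.8]
opening: 0.0116
clock: 6.55
tool_pos: [0.6182, 0.0217, 0.1541]
orientation: [-180.0, 0.1, -171.2]
force: [-6.4, 1.4, 12.3]
opening: 0.0119
```

```bash
python3 -m handwheel '[[[0,0,0],[0,0,0]],[[0,0,0],[0,0,0]],[[0,0,0],[0,0,0]],[[0,0,0],[0,0,0]],[[0,0,0],[0,0,0]]]' -0.1
python3 -m handwheel '[[[0,0,-0.04],[0,0,0]],[[0,0,-0.15],[0,0,0]],[[0,0,-0.3],[0,0,0]],[[0,0,-0.5],[0,0,0]],[[0,0,-0.6],[0,0,0]]]'
python3 - <<'E'
from h import *
o=get_obs();print(o['tool_pos'],o['opening'],o['clock'])
s=save('scene','s1');q=save('wrist','w4')
im=np.vstack([cv2.resize(s['color'][200:290,270:390],(560,420),interpolation=cv2.INTER_CUBIC)]);cv2.imwrite('pics/s1c.png',im[:,:,::-1])
W=world(q);x,y,z=W[...,0],W[...,1],W[...,2]
c8,s8=np.cos(np.radians(8.6)),np.sin(np.radians(8.6));s=x*c8+y*s8;t=-x*s8+y*c8
for nm,m in(('tab',(z>.165)&(z<.19)&(abs(s-.615)<.02)&(abs(t+.075)<.05)),('fixed',(z>.12)&(z<.135)&(s>.628)&(s<.655)),('press',(z>.12)&(z<.135)&(s>.57)&(s<.6)),('ear',(z>.12)&(z<.135)&(abs(s-.615)<.012))):
    if m.sum(): print(nm,m.sum(),'s',np.percentile(s[m],[2,98]).round(4),'t',np.percentile(t[m],[.3,99.7]).round(4),np.median(z[m]).round(3))
# ball detections in wrist
m=((z>.02)&(s<.51)&(s>.44)&(q['color'].max(2)<60)).astype(np.uint8)
n,l,st,c=cv2.connectedComponentsWithStats(m)
for i in range(1,n):
    if st[i,4]>30: k=l==i;print('blk',st[i],np.median(s[k]).round(4),np.median(t[k]).round(4),z[k].max().round(3),np.median(z[k]).round(3))
E
```

```text
clock: 6.97
tool_pos: [0.618, 0.0216, 0.1518]
orientation: [-180.0, -0.0, -171.2]
force: [-0.7, 0.1, -0.8]
opening: 0.0396
clock: 7.38
tool_pos: [0.6193, 0.0215, 0.2773]
orientation: [-180.0, 0.3, -171.2]
force: [1.0, -0.3, 1.1]
opening: 0.0481
[0.61934953 0.02148243 0.27725542] 0.0481291311703104 7.3833
tab 844 s [0.6092 0.6207] t [-0.1005 -0.0496] 0.18
fixed 1101 s [0.6317 0.6449] t [-0.1176 -0.0329] 0.128
press 1115 s [0.5852 0.5987] t [-0.1174 -0.0332] 0.128
ear 1572 s [0.6054 0.6247] t [-0.1531  0.0035] 0.127
blk [393 117  19  27 326] 0.4853 -0.1375 0.092 0.088
blk [376 171  38  37 513] 0.4898 -0.0765 0.118 0.104
blk [412 179  28  21 423] 0.4864 -0.0873 0.168 0.163
blk [388 225  17  21 263] 0.4849 -0.0169 0.113 0.107
```

View pics/s1c.png

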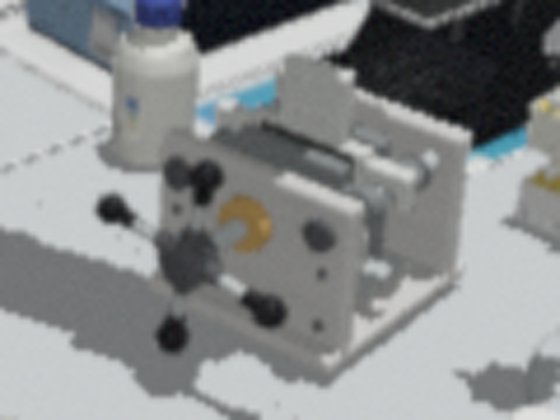

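The cassette hangs freely: tab top at 0.180, tab centre within 1 mm of mid-gap, gap about 33 mm (so about 4.6 rad to contact). The wheel's top spoke stands about 10° clockwise. I'll turn the tool so its x axis lies across the wheel, close it, and sweep the top balls towards -y.

```bash
cat > gp.py <<'E'
# python3 gp.py s t z : shares to pose in press coordinates, tool x=+t, y=+s, z=down (yaw 98.6); also current s,t
import sys
from h import *
c,sn=np.cos(np.radians(8.6)),np.sin(np.radians(8.6))
def st(p): return np.array([p[0]*c+p[1]*sn,-p[0]*sn+p[1]*c,p[2]])
if __name__=='__main__':
    o=get_obs();p=np.array(o['tool_pos']);R=Ro.from_euler('xyz',o['orientation'],degrees=True)
    print('stz mm',(st(p)*1000).round(1),'rpy',np.round(o['orientation'],1),'F s,t,z',st(o['force']).round(1),'clock',round(o['clock'],2))
    s,t,z=map(float,sys.argv[1:])
    w=np.array([s*c-t*sn,s*sn+t*c,z])
    print('shift',(R.inv().apply(w-p)/.2).round(4),'turn',((R.inv()*Ro.from_euler('xyz',[180,0,98.6],degrees=True)).as_rotvec(degrees=True)/360).round(4))
E
python3 gp.py .493 -.03 .25
```

```text
stz mm [616.4 -71.1 277.8] rpy [ 180.     0.5 -171.2] F s,t,z [-0.  -0.4  0.4] clock 7.48
shift [0.6175 0.2082 0.1337] turn [0.0011 0.0011 0.2507]
```

```bash
python3 -m handwheel '[[[0.05,0.02,0],[0,0,0.015]],[[0.2,0.07,0],[0,0,0.035]],[[0.3,0.1,0],[0,0,0.055]],[[0.45,0.15,0],[0,0,0.075]],[[0.617,0.2,0],[0,0,0.09]]]' 1
python3 -m handwheel '[[[0,0,0],[0,0,0.018]],[[0,0,0],[0,0,0.037]],[[0,0,0],[0,0,0.056]],[[0,0,0],[0,0,0.075]],[[0,0,0],[0,0,0.09]]]'
python3 -m handwheel '[[[0,0,0],[0,0,0.018]],[[0,0,0],[0,0,0.037]],[[0,0,0],[0,0,0.056]],[[0,0,0],[0,0,0.07]],[[0,0,0],[0,0,0.07]]]'
python3 gp.py .493 -.03 .2
python3 - <<'E'
from gp import *
q=save('wrist','w5');W=world(q);P=W@np.array([[c,-sn,0],[sn,c,0],[0,0,1]])
s,t,z=P[...,0],P[...,1],P[...,2]
m=((z>.02)&(s<.512)&(s>.44)&(q['color'].max(2)<70)).astype(np.uint8)
n,l,stt,cc=cv2.connectedComponentsWithStats(m)
for i in range(1,n):
    if stt[i,4]>30: k=l==i;print('blk',stt[i],np.median(s[k]).round(4),np.percentile(t[k],[2,50,98]).round(4),np.percentile(z[k],[2,50,98]).round(3))
E
```

```text
clock: 7.9
tool_pos: [0.489, 0.0422, 0.2714]
orientation: [-179.9, -0.0, 156.0]
force: [-0.4, 0.7, 1.2]
opening: 0.0201
clock: 8.32
tool_pos: [0.4897, 0.0423, 0.2722]
orientation: [180.0, -0.0, 123.7]
force: [-0.8, 0.3, -0.1]
opening: 0.0006
clock: 8.73
tool_pos: [0.4898, 0.0423, 0.2721]
orientation: [-180.0, 0.0, 98.6]
force: [0.2, -0.2, 0.4]
opening: 0.0006
stz mm [490.6 -31.5 272.1] rpy [-180.     0.    98.6] F s,t,z [ 0.2 -0.2  0.4] clock 8.73
shift [0.0073 0.0122 0.3603] turn [-0.      0.     -0.0001]
blk [ 28 160  48  34 781] 0.4846 [-0.325  -0.3085 -0.3042] [0.022 0.051 0.063]
blk [ 208  163   55   44 1322] 0.4777 [-0.0963 -0.0767 -0.0517] [0.032 0.107 0.167]
blk [176 170  25  17 303] 0.4799 [-0.1455 -0.1349 -0.1215] [0.083 0.088 0.091]
blk [280 174  29  18 366] 0.4801 [-0.029  -0.0133 -0.0016] [0.103 0.109 0.114]
blk [ 268  241   22   82 1367] 0.4812 [-0.0354 -0.0315 -0.0279] [0.262 0.305 0.343]
blk [    0   246   268    87 12780] 0.4593 [-0.11   -0.0553 -0.0361] [0.331 0.347 0.349]
blk [  290   246   270    82 12878] 0.4594 [-0.0271 -0.0064  0.0469] [0.332 0.346 0.349]
blk [    0   335   560    85 26705] 0.4657 [-0.0918 -0.0172  0.0335] [0.357 0.364 0.368]
```

View pics/w5.png

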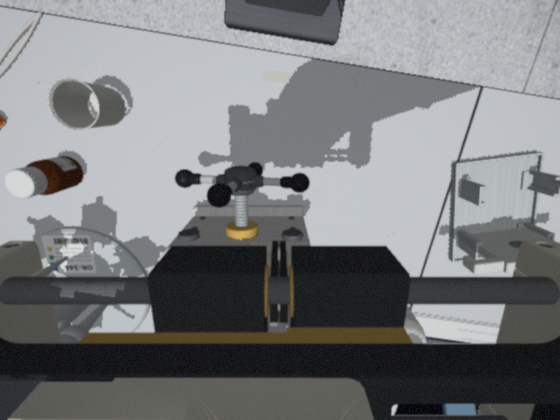

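The wrist view shows the wheel with its top ball at (220,195), side balls at (185,178) and (297,183), and the hub at (240,180). The closed fingers are left of the top ball. I'll lower them beside it and feel for contact.

```bash
python3 -m handwheel '[[[0,-0.012,0.08],[0,0,0]],[[0,-0.012,0.22],[0,0,0]],[[0,-0.012,0.38],[0,0,0]],[[0,-0.012,0.52],[0,0,0]],[[0,-0.012,0.565],[0,0,0]]]'
python3 -m handwheel '[[[-0.02,0,0],[0,0,0]],[[-0.04,0,0],[0,0,0]],[[-0.06,0,0],[0,0,0]],[[-0.075,0,0],[0,0,0]],[[-0.09,0,0],[0,0,0]]]'
python3 gp.py .488 -.055 .159
python3 -m handwheel '[[[-0.012,0,0],[0,0,0]],[[-0.024,0,0],[0,0,0]],[[-0.036,0,0],[0,0,0]]]'
python3 gp.py .488 -.055 .159
```

```text
clock: 9.2
tool_pos: [0.4852, 0.0411, 0.1554]
orientation: [-179.7, 0.0, 99.0]
force: [-0.8, -0.6, -0.6]
opening: 0.0004
clock: 9.62
tool_pos: [0.4911, 0.024, 0.1604]
orientation: [179.9, -0.0, 98.8]
force: [0.2, -0.5, 0.4]
opening: 0.0006
stz mm [489.2 -49.7 160.4] rpy [179.9  -0.   98.8] F s,t,z [ 0.1 -0.5  0.4] clock 9.62
shift [-0.0263 -0.0061  0.0067] turn [ 0.0004 -0.0001  0.0006]
clock: 9.87
tool_pos: [0.4916, 0.0168, 0.1593]
orientation: [180.0, -0.0, 98.8]
force: [0.2, 0.4, -1.0]
opening: 0.0004
stz mm [488.5 -56.9 159.3] rpy [180.   -0.   98.8] F s,t,z [ 0.3  0.4 -1. ] clock 9.87
shift [ 0.0095 -0.0027  0.0016] turn [ 0.0001 -0.      0.0006]
```

```bash
for k in 1 2 3; do python3 -m handwheel '[[[-0.01,0,0],[0,0,0]],[[-0.02,0,0],[0,0,0]]]' >/dev/null; python3 gp.py .488 -.055 .159 | head -1; done
```

```text
stz mm [488.6 -60.2 159. ] rpy [ 1.80e+02 -1.00e-01  9.88e+01] F s,t,z [-1.   6.7  3.2] clock 10.03
stz mm [488.7 -63.8 159. ] rpy [ 1.80e+02 -1.00e-01  9.88e+01] F s,t,z [-0.2  7.5 -0.1] clock 10.2
stz mm [488.8 -67.6 158.7] rpy [ 1.80e+02 -1.00e-01  9.88e+01] F s,t,z [ 2.2  7.6 -3.2] clock 10.37
```

Contact at t≈-59 mm with about 7 N, as expected. Now sweep along the arc.

```bash
python3 -m handwheel '[[[-0.02,0.011,0.012],[0,0,0]],[[-0.041,0,0.024],[0,0,0]],[[-0.06,0,0.033],[0,0,0]],[[-0.077,0,0.043],[0,0,0]],[[-0.094,0,0.055],[0,0,0]]]' >/dev/null; python3 gp.py .488 -.086 .148
python3 -m handwheel '[[[-0.016,0,0.012],[0,0,0]],[[-0.031,0,0.026],[0,0,0]],[[-0.046,0,0.039],[0,0,0]],[[-0.06,0,0.055],[0,0,0]],[[-0.072,0,0.07],[0,0,0]]]' >/dev/null; python3 gp.py .488 -.1007 .1337
```

```text
stz mm [490.2 -86.7 148.8] rpy [ 1.798e+02 -1.000e-01  9.880e+01] F s,t,z [0.9 5.3 4.5] clock 10.78
shift [ 0.0034 -0.0111  0.0042] turn [ 0.0006 -0.0002  0.0007]
stz mm [ 490.7 -101.3  135.2] rpy [179.7  -0.   98.9] F s,t,z [2.2 4.4 7.7] clock 11.2
shift [ 0.0032 -0.0137  0.0074] turn [ 0.0007 -0.0001  0.0007]
```

```bash
python3 -m handwheel '[[[-0.009,0,0.016],[0,0,0]],[[-0.018,0,0.032],[0,0,0]],[[-0.024,0,0.047],[0,0,0]],[[-0.024,0,0.047],[0,0,0]]]' >/dev/null; python3 gp.py .49 -.105 .195
python3 -m handwheel '[[[0.01,0,-0.05],[0,0,0]],[[0.01,0,-0.2],[0,0,0]],[[0.04,0,-0.35],[0,0,0]],[[0.2,0,-0.36],[0,0,0]],[[0.36,0,-0.36],[0,0,0]]]' >/dev/null; python3 gp.py .49 .007 .151
```

```text
stz mm [ 491.2 -106.7  125.9] rpy [179.7   0.   98.9] F s,t,z [2.6 1.  7.2] clock 11.53
shift [ 0.0082 -0.0044 -0.3456] turn [0.0008 0.0001 0.0008]
stz mm [489.1 -34.4 199.2] rpy [179.8  -0.   98.7] F s,t,z [0.2 0.  0.4] clock 11.95
shift [0.2069 0.0037 0.2411] turn [ 0.0006 -0.0001  0.0002]
```

```bash
python3 -m handwheel '[[[0.12,0,0],[0,0,0]],[[0.2,0,0],[0,0,0]],[[0.207,0,0.05],[0,0,0]],[[0.207,0,0.17],[0,0,0]],[[0.207,0,0.24],[0,0,0]]]' >/dev/null; python3 gp.py .49 -.01 .151
python3 -m handwheel '[[[-0.03,0,0],[0,0,0]],[[-0.06,0,0],[0,0,0]],[[-0.075,0,0],[0,0,0]],[[-0.085,0,0],[0,0,0]]]' >/dev/null;python3 gp.py .49 -.015 .151
for k in 1 2 ; do python3 -m handwheel '[[[-0.012,0,0],[0,0,0]],[[-0.024,0,0],[0,0,0]]]' >/dev/null; python3 gp.py .49 -.0112 .151|head -1; done
```

```text
stz mm [487.2   6.9 147.2] rpy [-179.9   -0.    98.8] F s,t,z [-1.5 -0.3 -1.1] clock 12.37
shift [-0.0844  0.0134 -0.0191] turn [-0.0002 -0.      0.0007]
stz mm [488.8 -11.  149.6] rpy [179.9  -0.   98.8] F s,t,z [-0.9 -0.4  0.9] clock 12.7
shift [-0.0198  0.006  -0.0072] turn [ 0.0002 -0.      0.0004]
stz mm [488.6 -15.4 149.3] rpy [179.9  -0.   98.8] F s,t,z [-0.7  0.2  1.5] clock 12.87
stz mm [488.4 -20.1 148.9] rpy [180.   -0.   98.8] F s,t,z [-1.  -0.1  0.2] clock 13.03
```

```bash
for k in 1 2 3; do python3 -m handwheel '[[[-0.012,0,0],[0,0,0]],[[-0.024,0,-0.004],[0,0,0]]]' >/dev/null; python3 gp.py .49 -.0112 .151|head -1; done
```

```text
stz mm [488.5 -23.8 149.5] rpy [ 1.80e+02 -1.00e-01  9.88e+01] F s,t,z [-3.1  9.8  4.5] clock 13.2
stz mm [489.2 -28.  151. ] rpy [ 1.799e+02 -1.000e-01  9.880e+01] F s,t,z [-3.1  9.6  9. ] clock 13.37
stz mm [489.9 -32.6 152.2] rpy [ 1.798e+02 -1.000e-01  9.880e+01] F s,t,z [-2.5 10.8  9.5] clock 13.53
```

```bash
python3 -m handwheel '[[[-0.025,0,-0.015],[0,0,0]],[[-0.048,0,-0.017],[0,0,0]],[[-0.077,0,-0.019],[0,0,0]],[[-0.1,0,-0.018],[0,0,0]],[[-0.128,0,-0.015],[0,0,0]]]' >/dev/null; python3 gp.py .49 -.0583 .155
python3 -m handwheel '[[[-0.025,0,0.005],[0,0,0]],[[-0.05,0,0.012],[0,0,0]],[[-0.072,0,0.02],[0,0,0]],[[-0.098,0,0.032],[0,0,0]],[[-0.118,0,0.043],[0,0,0]]]' >/dev/null; python3 gp.py .49 -.082 .1466
python3 -m handwheel '[[[-0.021,0,0.014],[0,0,0]],[[-0.042,0,0.03],[0,0,0]],[[-0.061,0,0.047],[0,0,0]],[[-0.079,0,0.066],[0,0,0]],[[-0.093,0,0.084],[0,0,0]]]' >/dev/null; python3 gp.py .49 -.1007 .1297
```

```text
stz mm [490.5 -58.7 155.3] rpy [ 1.797e+02 -1.000e-01  9.890e+01] F s,t,z [0.7 6.1 4.8] clock 13.95
shift [ 0.0021 -0.0025  0.0014] turn [ 0.0007 -0.0003  0.0007]
stz mm [490.3 -82.7 146.3] rpy [ 1.798e+02 -1.000e-01  9.880e+01] F s,t,z [0.7 6.8 6. ] clock 14.37
shift [ 0.0036 -0.0015 -0.0014] turn [ 0.0006 -0.0002  0.0007]
stz mm [ 491.5 -101.3  130.1] rpy [ 1.797e+02 -1.000e-01  9.890e+01] F s,t,z [1.4 7.1 7.7] clock 14.78
shift [ 0.0032 -0.0074  0.0017] turn [ 0.0009 -0.0002  0.0008]
```

```bash
python3 -m handwheel '[[[-0.013,0,0.018],[0,0,0]],[[-0.025,0,0.038],[0,0,0]],[[-0.035,0,0.058],[0,0,0]],[[-0.035,0,0.058],[0,0,0]]]' >/dev/null; python3 gp.py .49 -.003 .198
python3 -m handwheel '[[[0.01,0,-0.05],[0,0,0]],[[0.01,0,-0.2],[0,0,0]],[[0.04,0,-0.37],[0,0,0]],[[0.2,0,-0.4],[0,0,0]],[[0.36,0,-0.4],[0,0,0]]]' >/dev/null; python3 gp.py .492 -.003 .151
```

```text
stz mm [ 491.6 -108.3  118. ] rpy [ 1.797e+02 -1.000e-01  9.890e+01] F s,t,z [3.3 3.1 4.8] clock 15.12
shift [ 0.5267 -0.0032 -0.3995] turn [ 0.0009 -0.0002  0.0008]
stz mm [489.5 -36.9 200.4] rpy [179.7  -0.   98.7] F s,t,z [ 1.   0.9 -0.6] clock 15.53
shift [0.1693 0.0115 0.2472] turn [ 0.0008 -0.0001  0.0002]
```

```bash
python3 -m handwheel '[[[0.12,0.01,0],[0,0,0]],[[0.165,0.01,0],[0,0,0]],[[0.168,0.01,0.05],[0,0,0]],[[0.168,0.01,0.17],[0,0,0]],[[0.168,0.01,0.24],[0,0,0]]]' >/dev/null; python3 gp.py .492 -.015 .151
python3 -m handwheel '[[[-0.02,0,0],[0,0,0]],[[-0.04,0,0],[0,0,0]],[[-0.055,0,0],[0,0,0]],[[-0.065,0,0],[0,0,0]]]' >/dev/null;python3 gp.py .492 -.02 .151
for k in 1 2 3; do python3 -m handwheel '[[[-0.012,0,0],[0,0,0]],[[-0.024,0,-0.004],[0,0,0]]]' >/dev/null; python3 gp.py .49 -.0112 .151|head -1; done
```

```text
stz mm [489.2  -3.8 147.3] rpy [-179.9    0.    98.8] F s,t,z [ 0.2 -0.7 -0.6] clock 15.95
shift [-0.0558  0.0139 -0.0184] turn [-0.0002  0.      0.0006]
stz mm [490.8 -17.2 149.9] rpy [179.9  -0.   98.8] F s,t,z [ 0.1 -0.5 -0.3] clock 16.28
shift [-0.0141  0.0058 -0.0055] turn [ 0.0002 -0.      0.0005]
stz mm [490.6 -21.6 150.4] rpy [179.9  -0.   98.8] F s,t,z [-0.1 -0.1 -0.8] clock 16.45
stz mm [490.4 -26.3 150.8] rpy [180.   -0.   98.8] F s,t,z [-0.3  0.5 -0.2] clock 16.62
stz mm [490.3 -31.  151.4] rpy [-180.    -0.    98.8] F s,t,z [-0.4 -0.1  0.2] clock 16.78
```

```bash
for k in 1 2 3; do python3 -m handwheel '[[[-0.012,0,-0.004],[0,0,0]],[[-0.024,0,-0.008],[0,0,0]]]' >/dev/null; python3 gp.py .49 -.0112 .151|head -1; done
```

```text
stz mm [490.4 -35.2 152.8] rpy [ 1.80e+02 -1.00e-01  9.88e+01] F s,t,z [-0.6  5.5 -2.2] clock 16.95
stz mm [490.5 -39.7 154.4] rpy [ 1.80e+02 -1.00e-01  9.88e+01] F s,t,z [ 0.4  6.1 -3.3] clock 17.12
stz mm [490.6 -44.4 155.8] rpy [ 1.80e+02 -1.00e-01  9.88e+01] F s,t,z [ 0.6  6.2 -3.4] clock 17.28
```

```bash
python3 -m handwheel '[[[-0.03,0.01,0],[0,0,0]],[[-0.052,0.01,0.001],[0,0,0]],[[-0.075,0.01,0.004],[0,0,0]],[[-0.098,0.01,0.009],[0,0,0]],[[-0.12,0.01,0.015],[0,0,0]]]' >/dev/null; python3 gp.py .49 -.0684 .1528|head -1
python3 -m handwheel '[[[-0.022,0,0.008],[0,0,0]],[[-0.048,0,0.02],[0,0,0]],[[-0.068,0,0.031],[0,0,0]],[[-0.09,0,0.046],[0,0,0]],[[-0.11,0,0.061],[0,0,0]]]' >/dev/null; python3 gp.py .49 -.0904 .1406 |head -1
python3 -m handwheel '[[[-0.02,0,0.018],[0,0,0]],[[-0.037,0,0.036],[0,0,0]],[[-0.052,0,0.054],[0,0,0]],[[-0.065,0,0.073],[0,0,0]],[[-0.077,0,0.093],[0,0,0]]]' >/dev/null; python3 gp.py .49 -.109 .1147
python3 -m handwheel '[[[-0.009,0,0.018],[0,0,0]],[[-0.018,0,0.036],[0,0,0]],[[-0.018,0,0.036],[0,0,0]],[[-0.018,0,0.036],[0,0,0]]]' >/dev/null; python3 gp.py .494 -.01 .198
```

```text
stz mm [493.7 -68.5 154. ] rpy [ 1.798e+02 -1.000e-01  9.880e+01] F s,t,z [0.2 6.6 4.8] clock 17.7
stz mm [494.5 -90.7 142.3] rpy [179.8  -0.   98.9] F s,t,z [0.5 5.3 7.9] clock 18.12
stz mm [ 495.5 -106.   124. ] rpy [179.7  -0.   98.9] F s,t,z [2.3 6.6 7.5] clock 18.53
shift [-0.0147 -0.0279  0.0465] turn [ 0.001  -0.0001  0.0008]
stz mm [ 495.2 -109.8  116.4] rpy [179.7  -0.   98.9] F s,t,z [2.9 2.5 5.6] clock 18.87
shift [ 0.499  -0.0015 -0.4077] turn [ 0.0008 -0.0001  0.0007]
```

Lift and go to the next spoke. A wrist look over the press on the way shows the remaining gap.

```bash
python3 -m handwheel '[[[0.01,0,-0.05],[0,0,0]],[[0.01,0,-0.2],[0,0,0]],[[0.04,0,-0.37],[0,0,0]],[[0.2,0,-0.41],[0,0,0]],[[0.36,0,-0.41],[0,0,0]]]' >/dev/null
python3 -m handwheel '[[[0.1,0,0],[0,0,0]],[[0.13,0,0],[0,0,0]],[[0.13,0,0],[0,0,0]]]' >/dev/null
python3 gp.py .494 -.012 .151
python3 - <<'E'
from gp import *
for nm in('wrist','top'):
    q=save(nm,nm+'6');W=world(q);P=W@np.array([[c,-sn,0],[sn,c,0],[0,0,1]]);s,t,z=P[...,0],P[...,1],P[...,2]
    m=((z>.02)&(z<.19)&(s<.52)&(s>.44)&(t>-.16)&(t<.02)&(q['color'].max(2)<70)).astype(np.uint8)
    n,l,stt,cc=cv2.connectedComponentsWithStats(m)
    for i in range(1,n):
        if stt[i,4]>12: k=l==i;print(nm,'blk',stt[i],np.median(s[k]).round(4),np.percentile(t[k],[2,50,98]).round(4),np.percentile(z[k],[2,50,98]).round(3))
    for a,m in(('tab',(z>.165)&(z<.185)&(abs(s-.618)<.02)&(abs(t+.075)<.03)),('fixed',(z>.12)&(z<.133)&(s>.628)&(s<.655)&(abs(t+.075)<.045)),('press',(z>.12)&(z<.133)&(s>.57)&(s<.612)&(abs(t+.075)<.045))):
        if m.sum()>10: print(nm,a,m.sum(),np.percentile(s[m],[3,97]).round(4))
E
```

```text
stz mm [491.7 -11.3 197.6] rpy [-180.     0.    98.9] F s,t,z [ 0.5 -0.2 -0.4] clock 19.53
shift [-0.0034  0.0116  0.2329] turn [-0.0001  0.      0.0009]
wrist blk [ 178  182   60   64 2120] 0.4884 [-0.0909 -0.0656 -0.0507] [0.031 0.106 0.166]
wrist blk [259 196  33  22 526] 0.4918 [-0.0281 -0.0128 -0.0012] [0.082 0.087 0.09 ]
wrist blk [114 202  38  24 651] 0.4914 [-0.1446 -0.1335 -0.1196] [0.102 0.109 0.114]
wrist blk [272 241   6   5  24] 0.4827 [-0.0152 -0.0138 -0.0124] [0.184 0.187 0.19 ]
wrist blk [280 241   6   4  22] 0.4825 [-0.0107 -0.0093 -0.0079] [0.184 0.187 0.19 ]
top tab 98 [0.6138 0.625 ]
top fixed 138 [0.6306 0.6438]
top press 179 [0.596  0.6113]
```

Spoke D stands at about -11° (total about 4.52 rad), the pressure plate has reached the cassette, and about 1 mm is left. I go on with spoke D in small, felt steps.

```bash
python3 -m handwheel '[[[0,0.012,0.05],[0,0,0]],[[0,0.012,0.13],[0,0,0]],[[0,0.012,0.2],[0,0,0]],[[0,0.012,0.21],[0,0,0]],[[0,0.012,0.21],[0,0,0]]]' >/dev/null
python3 -m handwheel '[[[-0.03,0,0],[0,0,0]],[[-0.06,0,0],[0,0,0]],[[-0.085,0,0],[0,0,0]],[[-0.1,0,0],[0,0,0]]]' >/dev/null;python3 gp.py .494 -.035 .156
for k in 1 2 3; do python3 -m handwheel '[[[-0.01,0,0],[0,0,0]],[[-0.018,0,0],[0,0,0]],[[-0.018,0,0],[0,0,0]]]' >/dev/null; python3 gp.py .49 -.0112 .151|head -1; done
```

```text
stz mm [495.  -33.  155.7] rpy [179.9  -0.   98.8] F s,t,z [-0.1 -0.3  0.6] clock 20.38
shift [-0.0098 -0.005  -0.0013] turn [ 0.0002 -0.      0.0005]
stz mm [494.9 -35.8 155.4] rpy [180.   -0.   98.8] F s,t,z [-1.2  1.8  0.9] clock 20.63
stz mm [495.3 -38.5 155.8] rpy [ 1.799e+02 -1.000e-01  9.880e+01] F s,t,z [-1.5  6.4  5.1] clock 20.88
stz mm [495.9 -41.9 156. ] rpy [ 1.799e+02 -1.000e-01  9.880e+01] F s,t,z [-0.5  6.2  5.6] clock 21.13
```

```bash
cat > tq.py <<'E'
from gp import *
o=get_obs();p=st(np.array(o['tool_pos']));f=st(o['force']);ph=np.arcsin(np.clip((-.048-p[1])/.066,-1,1))
rt,rz=.011-.066*np.sin(ph),.066*np.cos(ph)
print('stz',(p*1e3).round(1),'phi',round(np.degrees(ph),1),'total rad',round(ph+1.5*np.pi,2),'F',f.round(1),'torque',round(f[1]*rz-f[2]*rt,3),'clock',round(o['clock'],2))
E
for k in 1 2 3 4; do python3 -m handwheel '[[[-0.01,0,0],[0,0,0]],[[-0.018,0,0],[0,0,0]],[[-0.018,0,0],[0,0,0]]]' >/dev/null; python3 tq.py; done
```

```text
stz [496.2 -45.4 156.2] phi -2.2 total rad 4.67 F [0.5 6.4 5.6] torque 0.349 clock 21.38
stz [496.5 -49.  156.3] phi 0.9 total rad 4.73 F [-0.9  7.4  5.6] torque 0.433 clock 21.63
stz [496.6 -52.5 156.4] phi 3.9 total rad 4.78 F [0.5 6.9 5.6] torque 0.419 clock 21.88
stz [496.7 -56.1 156.4] phi 7.0 total rad 4.84 F [0.7 7.6 6.9] torque 0.48 clock 22.13
```

```bash
for k in 1 2 3; do python3 -m handwheel '[[[-0.01,0,0.001],[0,0,0]],[[-0.016,0,0.002],[0,0,0]],[[-0.016,0,0.002],[0,0,0]]]' >/dev/null; python3 tq.py; done
```

```text
stz [496.9 -59.2 156.1] phi 9.8 total rad 4.88 F [0.4 7.8 5.4] torque 0.51 clock 22.38
stz [497.  -62.3 155.7] phi 12.5 total rad 4.93 F [0.6 8.8 5.3] torque 0.587 clock 22.63
stz [497.1 -65.5 155.4] phi 15.4 total rad 4.98 F [0.6 9.5 6.7] torque 0.648 clock 22.88
```

```bash
for k in 1 2; do python3 -m handwheel '[[[-0.008,0,0.002],[0,0,0]],[[-0.015,0,0.004],[0,0,0]],[[-0.015,0,0.004],[0,0,0]]]' >/dev/null; python3 tq.py; done; python3 -m handwheel '[[[0,0,0],[0,0,0]],[[0,0,0],[0,0,0]]]' >/dev/null; python3 tq.py
```

```text
stz [497.2 -68.4 154.6] phi 18.0 total rad 5.03 F [0.5 9.5 5.9] torque 0.655 clock 23.13
stz [497.3 -71.3 153.8] phi 20.7 total rad 5.07 F [ 1.1 10.1  7.4] torque 0.715 clock 23.38
stz [497.3 -71.3 153.8] phi 20.7 total rad 5.07 F [0.5 8.4 5.9] torque 0.589 clock 23.55
```

Winding torque is about 0.65–0.7 N m by both force and angle, so I stop here, back away and check.

```bash
python3 -m handwheel '[[[0.03,0,0],[0,0,0]],[[0.08,0,0],[0,0,0]],[[0.13,0,0],[0,0,0]],[[0.15,0,-0.05],[0,0,0]],[[0.15,0,-0.2],[0,0,0]]]'
python3 -m handwheel '[[[0,0,-0.15],[0,0,0]],[[0,0,-0.3],[0,0,0]],[[0.2,0,-0.4],[0,0,0]],[[0.4,0,-0.4],[0,0,0]],[[0.5,0,-0.4],[0,0,0]]]'
python3 - <<'E'
from gp import *
a=save('scene','s9')
im=cv2.resize(a['color'][190:300,180:400],(760,380),interpolation=cv2.INTER_CUBIC);cv2.imwrite('pics/s9c.png',im[:,:,::-1])
q=save('top','t9');W=world(q);P=W@np.array([[c,-sn,0],[sn,c,0],[0,0,1]]);s,t,z=P[...,0],P[...,1],P[...,2]
for n2,m in(('tab',(z>.165)&(z<.19)&(abs(s-.618)<.025)&(abs(t+.075)<.045)),('fixed',(z>.12)&(z<.133)&(s>.628)&(s<.655)&(abs(t+.075)<.045)),('press',(z>.12)&(z<.133)&(s>.57)&(s<.612)&(abs(t+.075)<.045))):
    if m.sum()>10: print(n2,m.sum(),'s',np.percentile(s[m],[3,97]).round(4),'t',np.percentile(t[m],[1,99]).round(4),'z',np.median(z[m]).round(4))
x,y,z=W[...,0],W[...,1],W[...,2]
W0=world(load('t0'))
for nm,(cx,cy),h in(('bottle',(.665,.236),.12),('blank',(.529,.362),.14),('beaker',(.433,-.21),.05)):
    for w in(W0,W):
        m=(w[...,2]>h)&(w[...,2]<.17)&(np.hypot(w[...,0]-cx,w[...,1]-cy)<.05);print(nm,w[m].mean(0).round(3))
print(get_obs()['clock'])
E
```

```text
clock: 23.97
tool_pos: [0.4929, 0.0318, 0.1895]
orientation: [-179.6, 0.1, 98.8]
force: [1.1, 0.5, -0.9]
opening: 0.0001
clock: 24.38
tool_pos: [0.4804, 0.1331, 0.275]
orientation: [179.8, -0.1, 98.8]
force: [0.2, 0.1, -1.9]
opening: 0.0003
tab 98 s [0.6141 0.6253] t [-0.0978 -0.0478] z 0.1788
fixed 140 s [0.6294 0.6438] t [-0.1155 -0.032 ] z 0.127
press 153 s [0.5967 0.6116] t [-0.1148 -0.0344] z 0.1272
bottle [0.673 0.238 0.133]
bottle [0.673 0.238 0.134]
blank [0.529 0.363 0.151]
blank [0.529 0.363 0.15 ]
beaker [ 0.435 -0.199  0.062]
beaker [ 0.434 -0.199  0.063]
24.4833
```

View pics/s9c.png

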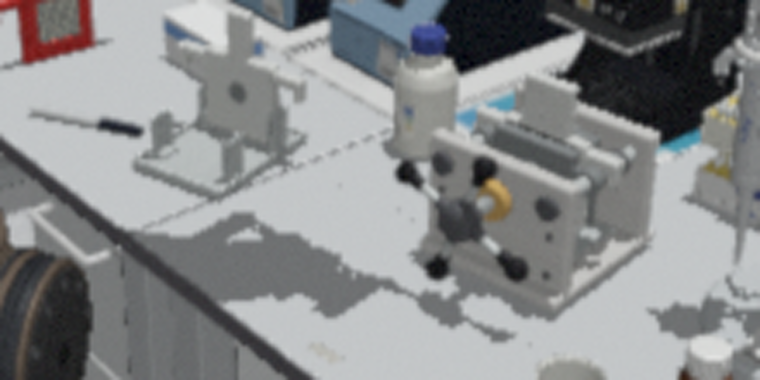

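The crop shows the cassette tab upright between the closed plates (550,100). The wheel has turned on, and the blank, bottle and beaker stand where they were. Handing in.

```bash
python3 -c "
from plant import *
o=get_obs();print(o['clock'],o['force']);print(close_job())"
```

```text
24.4833 [1.01233494 0.33177623 0.11618441]
the job is handed in; nothing more can be done
None
```

The cassette hangs on the press rails, let go and clamped between the plates. I handed the job in at 24.5 s with the gripper clear of everything; no verdict was reported.

- **Winding:** I pushed four spokes in turn, about 4.9 rad in all. The torque rose from 0.42 N m to about 0.7 while pushing, or about 0.65 judged by angle. That suggests a clamp of roughly 80–105 N; I estimated this from the push force, not from a direct reading. After I stopped, the holding torque read lower, 0.59 N m, still above the 0.56 minimum. I did not re-check for slack after letting go.
- **Last checks:** the tab is upright, about 5 mm past mid-gap towards the fixed plate and at the right height to within about 1 mm. The blanking plate, bottle and beaker have not moved by more than about 1 mm. None of the last checks failed; the only disagreement is the one between the torque readings above.

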